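Try out the stay of a lift-up cupboard door

TASK

The stay of the small lift-up kitchen cupboard has just been refitted: try it out. Raise the black door until the stay locks, let go and back off so that the door stands open by itself for some two seconds, then press the red release pad on top of the cupboard until the door starts to sink, and see it down, without slamming it, until it is fully shut. Leave the cupboard's surroundings (spice jar, mug, soap bottle, saucepan) as they are.

Things in the scene. Friction and masses are not known exactly. Their poses are not given: they have to be found in the camera images.
- cupboard: Cream cupboard fixed to the worktop, 360 mm wide (its y), 245 deep (its x), 250 high, front sloping. Origin: centre of its underside; its x points from front to back (the door is on its -x side), z up. The door's hinge line runs along its y at x = -5, z = 235 mm. The red pad stands on the top at x = +76, y = +100 mm.
- flap (a joint): Door angle in rad: 0 shut, grows as the door rises, end stop at 1.42. Raised nearly to the stop (1.35 or more) the stay catches of itself; let go, the door drops back a little and rests locked at about 1.29. Not locked, it sinks shut by itself, damped, in about 3 s, so hold it all the way up. Weight about 0.7 kg; raising it slowly by the handle takes 5 to 10 N.
- flap_handle (a point): Middle of the door's steel bow handle, 160 mm from the hinge along the door and 44 mm out from it. Bar 100 mm long, running up the slope, 14 mm wide (along the cupboard's y), 12 thick, 32 mm free behind it. Pinch it across its width, also from straight above; it then turns between the fingertips as the door rises. Height about 120 mm when shut, 325 mm when locked.
- flap_hinge (a point): Middle of the hinge line at the door's top, along the cupboard's y. Door: black glass in an aluminium frame, 225 mm from hinge to lower edge, 360 wide, 18 thick; slopes 58 degrees down and forwards (cupboard's -x) when shut, 16 degrees up and forwards when locked. At y = +118 mm it bears a steel arm with a pin, 50 mm long, which the stay's tooth catches.
- release (a joint): How far the red release pad is pressed down, in m: 0 up, 0.016 at its stop. It springs back. It frees the door from about 0.007: press it fully (about 6 to 8 N) and hold it until the door has sunk by 0.3 rad or more, about 1 to 2 s; let up sooner, the stay can catch again. The door then sinks shut by itself.
- release_top (a point): Centre of the top of the red release pad, 50 mm (cupboard's x) by 44 mm (y), on the top of the cupboard, 286 mm above the worktop when up. Pressed straight down.
- spice_jar: Amber glass spice jar with black lid, diameter 48, height 85 mm, upright on the cupboard's top at the end away from the red pad. Origin: centre of its underside. Not to be moved.
- mug: Blue mug, diameter 80, height 92 mm, upright on the worktop. Origin: centre of its underside. Not to be moved.
- soap_bottle: Orange washing-up bottle with red cap, diameter 66, height 190 mm, upright on the worktop. Origin: centre of its underside. Not to be moved.
- saucepan: Aluminium saucepan, diameter 150, height 90 mm, on the worktop. Origin: centre of its underside. Not to be moved.

How it is judged:
By the outcome, as a careful person would: the job done as asked, in the order asked, and still so for the second after the job is handed in, with the robot touching nothing.
It also fails if it takes over 58 s, if anything falls off the work surface, if the arm or the gripper's body presses on something with over 40 N, if the wrist force passes 120 N, or if a joint passes its speed limit or range.

ROBOT

A 6-joint arm with a two-finger parallel gripper is mounted at the origin on the work surface. World frame = base frame: x ahead of the robot, y to its left, z up, the work surface at z = 0. Lengths are in m, angles in degrees, forces in N, time in s.
With the tool pointing down it reaches from about 0.25 to 0.725 m from the base axis. Payload 9.7 kg.
Tool frame: the origin (TCP) lies midway between the tips of the shut fingers; the grasp point (between the pads) lies bot.hold_point_z behind it (bot.hold_point_z is the distance from the TCP to the grasp point, in m); z points along the fingers, y is the line along which they close (so a half turn about z gives the same grasp; the last joint's range is limited). The gripper opens to 85 mm and grips with 20 to 120 N. Pads are 22 mm wide; open, the fingers measure 114 mm over their backs; the gripper's body (76 mm by 85 mm) begins 54 mm behind the grasp point. The pads swing forward as they close: fully open they stand 13 mm farther back than shut.
Start: joints at [70.187, 4.979, 10.078, 95.1, 0, 90], TCP at [0.186, 0.517, 0.191] pointing down, gripper open.
Joint ranges: [-179.16, 179.16], [-48.56, 103.87], [-65.8, 70.77], [-126.05, 130.52], [-82.76, 87.17], [-180, 180]. Speed limits (degrees/s): [127.2, 127.2, 147.25, 180, 180, 180].

INTERFACE

Orientations are given as [roll, pitch, yaw] about the fixed x, y, z axes, in that order (R = Rz(yaw) Ry(pitch) Rx(roll)).
In Python, from workcell import bot, camera, camera_model, ticket gives the robot as it stands.
- The arm moves only by the tool send_rows, never from a script. Its argument "targets" is text: rows parted by semicolons, each of 5 numbers parted by spaces: the shift along the tool's x, y, z in mm, then the turn about the tool's z in degrees, then the closure in counts, from 0 (fully open) to 255 (shut). A call has 1 to 20 rows; each row is the pose to reach, as a shift and turn from the pose commanded when the call began, along the tool's axes at that moment; what a row does not reach only later rows make up. A row lasts 1/8 s, in which the tool goes at most 62.5 mm and 10.7 degrees, less where a joint would pass 70% of its speed; a pose out of reach is approached as far as the arm can. A call with a gripper value outside its range is refused whole. The fingers move at their own pace and stop on an object; "newtons" is the grip in N (left out, the last holds). Time passes only in rows, so rows that repeat a pose let the fingers close. It gives the time, the measured TCP pose, the force, the opening and the grip force at its end, in the units of the state.
- bot.get_obs(): the state, without advancing time (a new reading comes with each control period).
- camera(name): name is "scene" or "side" or "wrist"; returns the picture (400x640x3 uint8, blue, green, red); there is no depth.
- camera_model(name): a dict with "K" (3x3 intrinsics, pixels), "pose" (4x4, takes a point from camera to world coordinates); the wrist camera has in their place "T_tool_cam" (4x4, takes a point from camera to tool coordinates, whose origin is the TCP and whose axes are the flange's). Camera axes: x right, y down, z forward; pixel columns grow to the right and rows downward; lengths in m; the calibration is good to about 2 mm. A picture is of the moment at which its call begins: read the wrist's pose just before it. camera_model takes no time and is no camera call.
- ticket.job_done(): hands the job in; it is judged then, once.
The state is a dict: "time": time; "q": joint angles; "qd": joint speeds; "joint_efforts": joint torques, N m; "ee_pos": TCP position; "tcp_rot": TCP orientation; "wrist_force": force on the tool from outside, world axes, zero at the start; "torque": the same for the moment, N m; "opening": finger opening in m; "grasp_force": force on a finger pad.
Only numpy, scipy, OpenCV 4.12 (cv2) and the standard library are available. Lean on these libraries where they do the work, as an engineer would, in place of code of your own. Each camera call takes 0.05 s, during which the arm holds its last target. There are 200 camera calls.

## Working session

There is one attempt and no reset: what is moved stays moved. The work goes in short steps, Python scripts to look and compute and a tool call to move; the robot and the scene stay as the last step left them, time stands still between calls to the robot, and variables do not carry over. Pictures are saved under pics/ and viewed, at most 10 in all, crops included, and the job is handed in when it is done.

Besides the shell and the picture viewer there is one more tool, called by a JSON object that holds its "op" and its "data". send_rows: Moves the arm, as the interface text tells. Its arguments: {"type":"object","properties":{"targets":{"type":"string"},"newtons":{"type":"number"}},"required":["targets"]}

```bash
mkdir -p pics
python3 - <<'E'
from workcell import bot,camera,camera_model
import cv2,numpy as np
o=bot.get_obs();print(o, bot.hold_point_z)
for n in("scene","side"):
    cv2.imwrite(f"pics/{n}0.png",camera(n));m=camera_model(n);print(n,np.round(m["K"],1).tolist(),np.round(m["pose"],3).tolist())
print(np.round(camera_model("wrist")["T_tool_cam"],3).tolist())
E
```

```text
{'time': 0.0, 'q': array([ 7.01880792e+01,  5.01164848e+00,  1.00324876e+01,  9.50970641e+01,
       -2.08687025e-04,  8.99987834e+01]), 'qd': array([ 0.04643767,  0.01449218, -0.0442365 ,  0.00380323,  0.0303818 ,
       -0.02047811]), 'joint_efforts': array([-1.57746097e-03, -5.20393574e+01,  4.64802861e+01,  1.63009192e-02,
       -1.18598159e-04, -1.09212756e-06]), 'ee_pos': array([0.18632135, 0.51718633, 0.19056021]), 'tcp_rot': array([-1.79923775e+02,  2.07068252e-04,  1.60189296e+02]), 'wrist_force': array([-0.33632713, -0.72513896, -0.10291242]), 'torque': array([ 0.01834622, -0.05009984,  0.01479375]), 'grasp_force': 0.0, 'opening': 0.08520397505653174} 0.0187
scene [[480.9, 0.0, 326.3], [0.0, 480.9, 214.5], [0.0, 0.0, 1.0]] [[0.82, 0.452, -0.351, 1.066], [0.572, -0.664, 0.482, -0.756], [-0.015, -0.596, -0.803, 1.407], [0.0, 0.0, 0.0, 1.0]]
side [[478.9, 0.0, 311.5], [0.0, 478.9, 196.7], [0.0, 0.0, 1.0]] [[0.942, -0.145, 0.302, 0.132], [-0.335, -0.466, 0.819, -1.075], [0.022, -0.873, -0.487, 0.808], [0.0, 0.0, 0.0, 1.0]]
[[0.001, -0.956, -0.292, 0.076], [1.0, 0.0, 0.001, -0.0], [-0.001, -0.292, 0.956, -0.182], [0.0, 0.0, 0.0, 1.0]]
```

View pics/scene0.png

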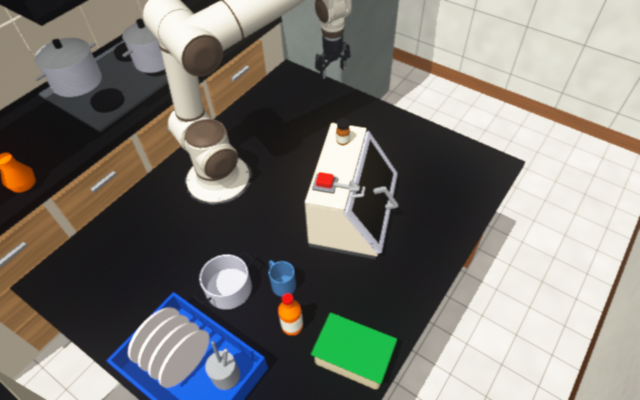

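View pics/side0.png

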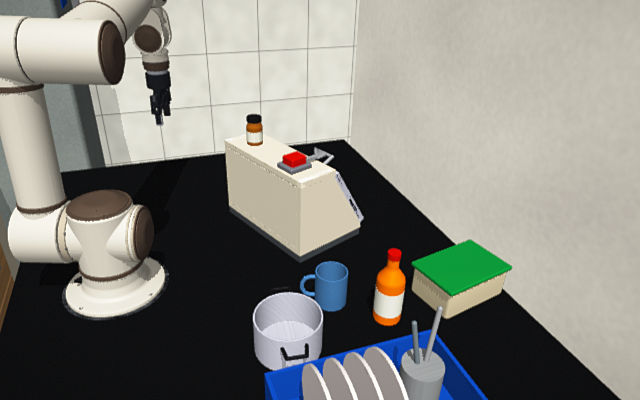

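The scene view shows the cupboard with its door facing away from the robot: pad at (325,180), jar at (343,130), handle at about (385,195). In the side view the pad is at (294,158) and the back top edge runs (226,142) to (301,183). I'll zoom in for the edges.

```bash
cat > h.py <<'E'
import cv2,numpy as np
from workcell import bot,camera,camera_model
def ray(n,p,m=None):
    m=m or camera_model(n);P=np.array(m["pose"]);d=P[:3,:3]@np.linalg.solve(np.array(m["K"]),[p[0],p[1],1]);return P[:3,3],d/np.linalg.norm(d)
def plane(n,p,z):
    c,d=ray(n,p);return c+d*(z-c[2])/d[2]
def two(p,q):
    a,d=ray("scene",p);b,e=ray("side",q);s=np.linalg.lstsq(np.c_[d,-e],b-a,rcond=None)[0];x,y=a+s[0]*d,b+s[1]*e;return (x+y)/2,np.linalg.norm(x-y)
def proj(n,X):
    m=camera_model(n);P=np.linalg.inv(m["pose"]);c=P[:3,:3]@X+P[:3,3];u=np.array(m["K"])@c;return u[:2]/u[2]
E
python3 - <<'E'
from h import *
for n,(x,y,w,h) in dict(scene=(290,110,120,150),side=(210,100,160,165)).items():
    im=cv2.imread(f"pics/{n}0.png")
    hs=cv2.cvtColor(im,cv2.COLOR_BGR2HSV)
    red=((hs[...,0]<4)|(hs[...,0]>176))&(hs[...,1]>180)&(hs[...,2]>90)
    k,l,s,c=cv2.connectedComponentsWithStats(red.astype(np.uint8))
    for i in range(1,k):
        if s[i,4]>30: print(n,s[i],c[i],plane(n,c[i],.28))
    cv2.imwrite(f"pics/{n}c.png",cv2.resize(im[y:y+h,x:x+w],None,fx=4 if n=="scene" else 3.6,fy=4 if n=="scene" else 3.6,interpolation=cv2.INTER_CUBIC))
E
```

```text
scene [317 173  16  15 191] [324.41884817 179.67539267] [0.49263807 0.02748116 0.28      ]
scene [281 294  13  10  98] [287.26530612 298.35714286] [ 0.6448565  -0.35765002  0.28      ]
side [283 152  23  16 267] [294.03745318 159.09737828] [0.48381623 0.01776341 0.28      ]
side [388 248  14  13 153] [394.16339869 254.01960784] [ 0.53400341 -0.44100005  0.28      ]
```

View pics/scenec.png

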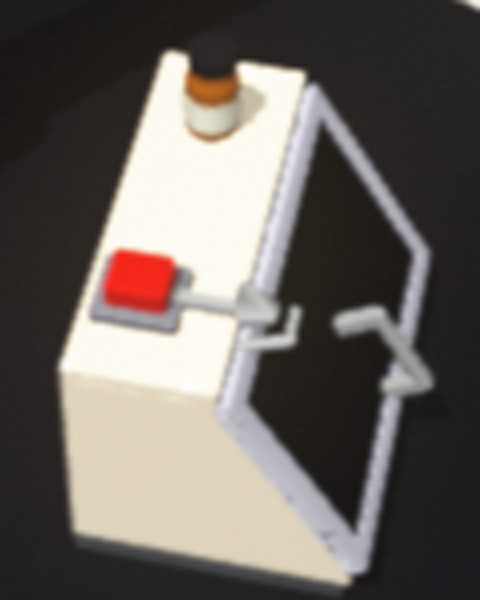

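View pics/sidec.png

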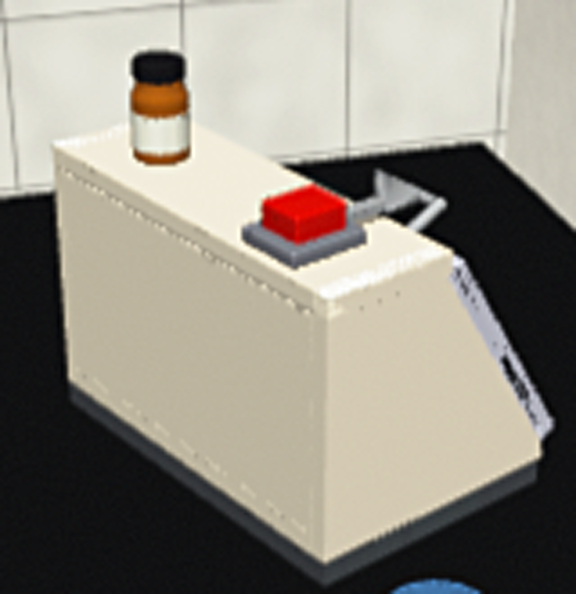

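Run:
```python
from h import *
np.set_printoptions(precision=4,suppress=True)
S=lambda x,y:(290+x/4,110+y/4); D=lambda x,y:(210+x/3.6,100+y/3.6)
C={}
for k,p,q in (("backfar",S(166,52),D(55,147)),("backnear",S(62,368),D(325,298)),("frontnear",S(217,403),D(452,250)),("pad",(324.4,179.7),(294.,159.1)),("jarfoot",S(213,130),D(161,155))):
    C[k]=two(p,q)[0];print(k,*two(p,q))
print("frontfar",plane("scene",S(305,72),.25))
b=C["backnear"]-C["backfar"];yaw=np.arctan2(b[1],b[0])-np.pi/2
print("cup y len",np.linalg.norm(b),"yaw",np.degrees(yaw))
for yw in (yaw,):
    R=np.array([[np.cos(yw),-np.sin(yw),0],[np.sin(yw),np.cos(yw),0],[0,0,1]])
    o1=C["pad"]-R@[.076,.1,.28];bm=(C["backnear"]+C["backfar"])/2-R@[.1225,0,.25]
    print("origin from pad",o1,"from back edge",bm)
    o=(o1+bm)/2;o[2]=0
    for t in(0,1.29):
        a=np.radians(-58)+t;e=np.array([-np.cos(a),0,np.sin(a)]);n=np.array([-np.sin(a)*-1*-1,0,0])
        n=np.array([np.sin(a),0,np.cos(a)])
        h=R@(np.array([-.005,0,.235])+.16*e+.044*n)+o;print("handle",t,h,proj("scene",h),proj("side",h))
print("handle ray z.12",plane("scene",S(403,349),.12))
print("jar seen amber", )
```

```text
backfar [0.3478 0.2773 0.2458] 0.003470017722785175
backnear [ 0.4781 -0.0545  0.246 ] 0.0018425740240776405
frontnear [ 0.5932 -0.0135  0.2462] 0.006781226177234583
pad [0.4887 0.0327 0.2726] 0.0004298149398191383
jarfoot [0.4298 0.226  0.2455] 0.00645546415532668
frontfar [0.4623 0.3217 0.25  ]
cup y len 0.3565051483632056 yaw -158.55111799946891
origin from pad [ 0.5229  0.1536 -0.0074] from back edge [ 0.527   0.1562 -0.0041]
handle 0 [0.6432 0.2014 0.1226] [390.6157 196.5906] [323.7972 174.8404]
handle 1.29 [0.6616 0.2086 0.3212] [402.9441 157.2821] [330.8703 114.2481]
handle ray z.12 [0.6442 0.2011 0.12  ]
jar seen amber
```

{"op": "send_rows", "data": {"targets": "-40 5 -35 -5 0; -80 10 -70 -10 0; -120 15 -105 -15 0; -160 21 -140 -20 0; -200 27 -140 -25 0; -240 33 -140 -30 0; -280 38 -140 -35 0; -318 43 -140 -41 0; -318 43 -140 -41 0"}}

```text
time: 1.23
ee_pos: [0.503, 0.4496, 0.3279]
tcp_rot: [-179.9, -0.2, -158.9]
wrist_force: [-0.2, -0.7, -1.5]
opening: 0.0858
grasp_force: 0.0
```

```bash
cat >> h.py <<'E'
from scipy.spatial.transform import Rotation as Ro
def rot(): return Ro.from_euler("xyz",bot.get_obs()["tcp_rot"],degrees=True)
def sh(X,p=None):
    "tool shift in mm to TCP target X"
    return rot().inv().apply(np.array(X)-(bot.get_obs()["ee_pos"] if p is None else p))*1000
def stat():
    o=bot.get_obs();print(*[f"{k} {np.round(o[k],3)}" for k in("time","q","ee_pos","tcp_rot","wrist_force","opening","grasp_force")],sep="\n")
E
python3 - <<'E'
from h import *
stat(); ty=rot().apply([0,1,0]);print("tool y az",np.degrees(np.arctan2(ty[1],ty[0])));print(sh([.643,.2014,.25]))
E
```

```text
time 1.225
q [ 4.18000e+01  3.69990e+01  6.84780e+01  1.21702e+02 -1.60000e-02
  2.07300e+01]
ee_pos [0.503 0.45  0.328]
tcp_rot [-179.906   -0.203 -158.931]
wrist_force [-0.225 -0.671 -1.55 ]
opening 0.086
grasp_force 0.0
tool y az 111.0698121994384
[ -41.74448446 -281.7953894    78.22809644]
```

```bash
cat >> h.py <<'E'
from scipy.optimize import fsolve
yw=np.radians(-158.55);Rc=Ro.from_euler("z",yw).as_matrix();O=np.array([.525,.155,0])
def bar(t,s):
    a=np.radians(-58)+t
    return Rc@(np.array([-.005,0,.235])+s*np.array([-np.cos(a),0,np.sin(a)])+.044*np.array([np.sin(a),0,np.cos(a)]))+O
D=[(np.hypot(.18632,.51719),.19056,5.012,10.032),(np.hypot(.503,.4496),.3279,36.999,68.478)]
A=[];B=[]
for r,z,q2,q3 in D:
    q2,e=np.radians(q2),np.radians(q3-q2)
    A+=[[1,np.sin(q2),np.cos(e),0],[0,np.cos(q2),np.sin(e),1]];B+=[r,z]
G=np.linalg.solve(A,B)
def ik(r,z):
    f=lambda q:[G[0]+G[1]*np.sin(q[0])+G[2]*np.cos(q[1]-q[0])-r,G[3]+G[1]*np.cos(q[0])+G[2]*np.sin(q[1]-q[0])-z]
    q,_,ok,_=fsolve(f,np.radians([30,50]),full_output=1);return np.degrees(q).round(1),ok
E
python3 - <<'E'
from h import *
np.set_printoptions(precision=3,suppress=True)
print(G)
for s in(.16,.13,.12):
  for t in(0,.3,.6,.9,1.2,1.29,1.42):
    p=bar(t,s);p2=p-[0,0,.018];print(s,t,p2,ik(np.hypot(*p2[:2]),p2[2]))
print(ik(.725,.15),ik(.67,.28),ik(.65,.38))
E
```

```text
[ 0.03   0.379  0.488 -0.23 ]
0.16 0 [0.643 0.201 0.105] (array([24.3, 23. ]), 1)
0.16 0.3 [0.669 0.212 0.146] (array([29.3, 34.6]), 1)
0.16 0.6 [0.683 0.217 0.193] (array([33.6, 46.3]), 1)
0.16 0.9 [0.682 0.217 0.243] (array([37. , 57.3]), 1)
0.16 1.2 [0.668 0.211 0.29 ] (array([38.7, 66. ]), 1)
0.16 1.29 [0.662 0.209 0.303] (array([38.6, 67.7]), 1)
0.16 1.42 [0.65  0.204 0.321] (array([37.9, 68.9]), 1)
0.13 0 [0.629 0.196 0.13 ] (array([21.7, 22.5]), 1)
0.13 0.3 [0.648 0.203 0.165] (array([25.6, 31.8]), 1)
0.13 0.6 [0.657 0.207 0.205] (array([28.5, 40.6]), 1)
0.13 0.9 [0.654 0.206 0.246] (array([30.2, 47.9]), 1)
0.13 1.2 [0.641 0.201 0.284] (array([30.1, 52.5]), 1)
0.13 1.29 [0.635 0.198 0.295] (array([29.6, 53.2]), 1)
0.13 1.42 [0.624 0.194 0.309] (array([28.5, 53.4]), 1)
0.12 0 [0.624 0.194 0.139] (array([20.8, 22.5]), 1)
0.12 0.3 [0.641 0.201 0.172] (array([24.4, 31. ]), 1)
0.12 0.6 [0.648 0.203 0.209] (array([26.9, 38.9]), 1)
0.12 0.9 [0.645 0.202 0.247] (array([28.2, 45.2]), 1)
0.12 1.2 [0.632 0.197 0.283] (array([27.8, 49. ]), 1)
0.12 1.29 [0.626 0.195 0.292] (array([27.2, 49.5]), 1)
0.12 1.42 [0.616 0.191 0.305] (array([26.1, 49.6]), 1)
(array([33.8, 41.4]), 1) (array([29.3, 50.9]), 1) (array([45.5, 90. ]), 5)
```

{"op": "send_rows", "data": {"targets": "-4 -35 5 0 0; -8 -75 15 0 0; -12 -115 25 0 0; -16 -160 35 0 0; -20 -200 45 0 0; -25 -240 60 0 0; -29 -270 75 0 0; -29 -282 78 0 0; -29 -282 78 0 0"}}

```text
time: 2.35
ee_pos: [0.6286, 0.1978, 0.2537]
tcp_rot: [180.0, 0.0, -158.9]
wrist_force: [0.0, 0.6, 0.2]
opening: 0.0857
grasp_force: 0.0
```

Run:
```python
from h import *
stat();p=bar(0,.135);print(p,sh(p-[0,0,.0187]))
o=bot.get_obs();T=np.eye(4);T[:3,:3]=rot().as_matrix();T[:3,3]=o["ee_pos"]
m=camera_model("wrist");im=camera("wrist");cv2.imwrite("pics/w1.png",im)
m["pose"]=T@np.array(m["T_tool_cam"]);import pickle;pickle.dump(m,open("w1.pkl","wb"))
P=np.linalg.inv(m["pose"])
for s in(.11,.135,.16,.21):
    c=P[:3,:3]@bar(0,s)+P[:3,3];u=np.array(m["K"])@c;print(s,u[:2]/u[2])
```

```text
time 2.35
q [ 1.74570e+01  2.39750e+01  4.01450e+01  1.06167e+02  1.50000e-02
 -3.68000e+00]
ee_pos [0.629 0.198 0.254]
tcp_rot [ 1.79986e+02  4.00000e-03 -1.58863e+02]
wrist_force [0.018 0.603 0.209]
opening 0.086
grasp_force 0.0
[0.63096741 0.19663489 0.14382995] [ -1.8177121   -1.94801585 128.57984815]
0.11 [314.0386824  182.94747286]
0.135 [314.33676007 190.52793436]
0.16 [314.59066697 196.98508173]
0.21 [315.00017266 207.39928736]
```

View pics/w1.png

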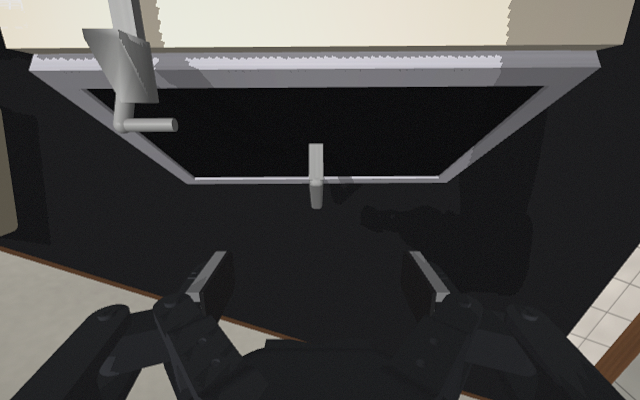

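The wrist view shows the handle at u≈316, v 143–208, within 2 px of the prediction, so I'm going down and gripping.

{"op": "send_rows", "data": {"targets": "-2 -2 30 0 0; -2 -2 60 0 0; -2 -2 90 0 0; -2 -2 115 0 0; -2 -2 128 0 0; -2 -2 128 0 0; -2 -2 128 0 255; -2 -2 128 0 255; -2 -2 128 0 255; -2 -2 128 0 255; -2 -2 128 0 255; -2 -2 128 0 255", "newtons": 40}}

```text
time: 3.9
ee_pos: [0.6317, 0.1964, 0.1253]
tcp_rot: [-180.0, -0.0, -158.8]
wrist_force: [0.2, -0.4, -0.2]
opening: -0.0
grasp_force: 0.0
```

Run:
```python
from h import *
stat()
b0=bar(0,.135)
for t in np.arange(.1,1.5,.1):
    print(round(t,2),np.round(rot().inv().apply(bar(min(t,1.41),.135)-b0)*1000,0))
```

```text
time 3.9
q [ 1.7275e+01  1.9908e+01  2.0290e+01  9.0387e+01 -2.0000e-03 -3.9080e+00]
ee_pos [0.632 0.196 0.125]
tcp_rot [-1.79998e+02 -4.00000e-03 -1.58816e+02]
wrist_force [ 0.156 -0.399 -0.172]
opening -0.0
grasp_force 0.0
0.1 [ -9.   0. -11.]
0.2 [-16.   0. -23.]
0.3 [-22.   0. -36.]
0.4 [-27.   0. -50.]
0.5 [-30.   0. -63.]
0.6 [-32.   0. -77.]
0.7 [-33.   0. -92.]
0.8 [ -32.    0. -106.]
0.9 [ -30.    0. -120.]
1.0 [ -27.    0. -134.]
1.1 [ -22.    0. -147.]
1.2 [ -16.    0. -160.]
1.3 [  -8.    0. -172.]
1.4 [   1.   -0. -183.]
```

Run:
```python
from h import *
stat
o=bot.get_obs();T=np.eye(4);T[:3,:3]=rot().as_matrix();T[:3,3]=o["ee_pos"]
m=camera_model("wrist");im=camera("wrist");cv2.imwrite("pics/w2.png",im)
P=np.linalg.inv(T@np.array(m["T_tool_cam"]))
for X in [bar(0,s) for s in(.11,.135,.16,.21)]+[o["ee_pos"]]:
    c=P[:3,:3]@X+P[:3,3];u=np.array(m["K"])@c;print(u[:2]/u[2])
```

```text
[316.09586146 233.7944375 ]
[316.31440252 239.74575201]
[316.48079304 244.27690184]
[316.71740534 250.7203327 ]
[315.72707162 229.17523175]
```

View pics/w2.png

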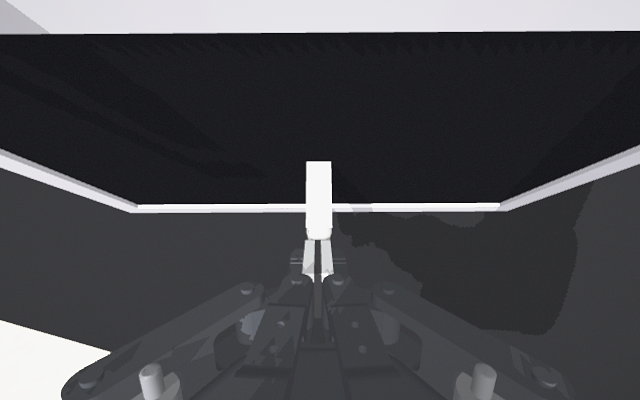

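The wrist view shows the shut fingers (v≥240) covering the bar, with the upper corner of the handle at about (318,236). They closed on nothing. I'll triangulate the handle corners.

Run:
```python
from h import *
import pickle;m=pickle.load(open("w1.pkl","rb"))
S=lambda x,y:(290+x/4,110+y/4)
def tw(p,q):
    a,d=ray("scene",p);b,e=ray(0,q,m);s=np.linalg.lstsq(np.c_[d,-e],b-a,rcond=None)[0];x,y=a+s[0]*d,b+s[1]*e;return (x+y)/2,np.linalg.norm(x-y)
for s,p,q in((.11,S(378,312),(316,181)),(.21,S(425,380),(316.5,207))):
    print(s,tw(p,q),bar(0,s),proj("scene",bar(0,s)))
im=cv2.imread("pics/w1.png");print(im[135:215:3,316].tolist())
im=camera("scene");cv2.imwrite("pics/s3.png",cv2.resize(im[120:250,310:450],None,fx=4,fy=4,interpolation=cv2.INTER_CUBIC))
print(proj("scene",bot.get_obs()["ee_pos"]))
```

```text
0.11 (array([0.61851464, 0.19417276, 0.15851209]), np.float64(0.002416876358565808)) [0.61863702 0.19179024 0.16503116] [383.97104253 187.30059081]
0.21 (array([0.66544885, 0.21179871, 0.08137061]), np.float64(0.002445707417613256)) [0.66795857 0.21116881 0.08022635] [397.09257833 205.52984731]
[[16, 14, 17], [12, 9, 11], [20, 14, 15], [150, 149, 150], [166, 167, 167], [166, 168, 168], [166, 168, 168], [166, 168, 168], [166, 167, 166], [165, 168, 167], [166, 167, 167], [165, 167, 166], [165, 166, 165], [165, 167, 166], [161, 164, 162], [164, 166, 165], [162, 164, 164], [106, 107, 107], [95, 96, 96], [96, 97, 96], [99, 99, 99], [98, 98, 98], [99, 99, 99], [99, 98, 99], [100, 99, 101], [26, 25, 26], [32, 30, 30]]
[387.02696588 195.55806763]
```

View pics/s3.png

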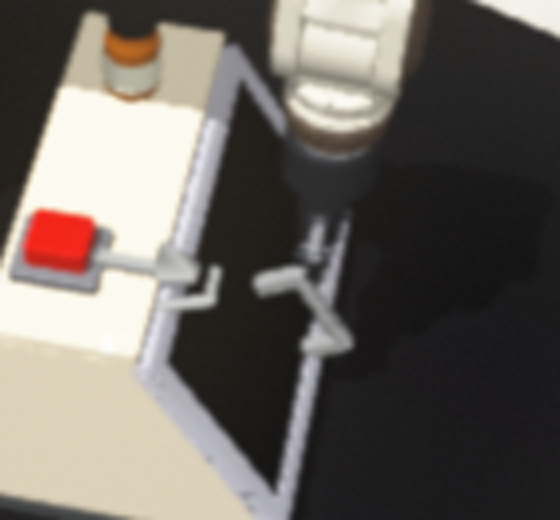

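Run:
```python
from h import *
m=camera_model("wrist");P=np.linalg.inv(m["T_tool_cam"]);K=np.array(m["K"]);print(K[0])
for y in(.0425,.0):
  for z in(0,-.013,-.03,-.045,-.06):
    for x in (-.011,0,.011):
      c=P[:3,:3]@[x,y,z]+P[:3,3];u=K@c;print(x,y,z,np.round(u[:2]/u[2]))
for z in(.125,.14,.155,.17,.185):print(z,(proj("scene",[.632,.196,z])-[310,120])*4)
im=cv2.imread("pics/w2.png")[150:310,230:410];cv2.imwrite("pics/w2c.png",cv2.resize(im,None,fx=3.7,fy=3.7,interpolation=cv2.INTER_CUBIC))
```

```text
[286.09073264   0.         317.3151326 ]
-0.011 0.0425 0 [377. 244.]
0 0.0425 0 [378. 229.]
0.011 0.0425 0 [379. 214.]
-0.011 0.0425 -0.013 [381. 252.]
0 0.0425 -0.013 [382. 237.]
0.011 0.0425 -0.013 [383. 221.]
-0.011 0.0425 -0.03 [387. 266.]
0 0.0425 -0.03 [388. 249.]
0.011 0.0425 -0.03 [389. 232.]
-0.011 0.0425 -0.045 [393. 280.]
0 0.0425 -0.045 [395. 262.]
0.011 0.0425 -0.045 [396. 243.]
-0.011 0.0425 -0.06 [401. 296.]
0 0.0425 -0.06 [403. 277.]
0.011 0.0425 -0.06 [405. 257.]
-0.011 0.0 0 [316. 244.]
0 0.0 0 [316. 229.]
0.011 0.0 0 [316. 214.]
-0.011 0.0 -0.013 [316. 252.]
0 0.0 -0.013 [316. 237.]
0.011 0.0 -0.013 [316. 221.]
-0.011 0.0 -0.03 [316. 266.]
0 0.0 -0.03 [316. 249.]
0.011 0.0 -0.03 [315. 232.]
-0.011 0.0 -0.045 [315. 280.]
0 0.0 -0.045 [315. 262.]
0.011 0.0 -0.045 [315. 243.]
-0.011 0.0 -0.06 [315. 296.]
0 0.0 -0.06 [315. 277.]
0.011 0.0 -0.06 [315. 257.]
0.125 [308.11747861 302.92939134]
0.14 [309.64866238 291.81527518]
0.155 [311.20266236 280.5355472 ]
0.17 [312.77999238 269.08647794]
0.185 [314.38118177 257.4642251 ]
```

View pics/w2c.png

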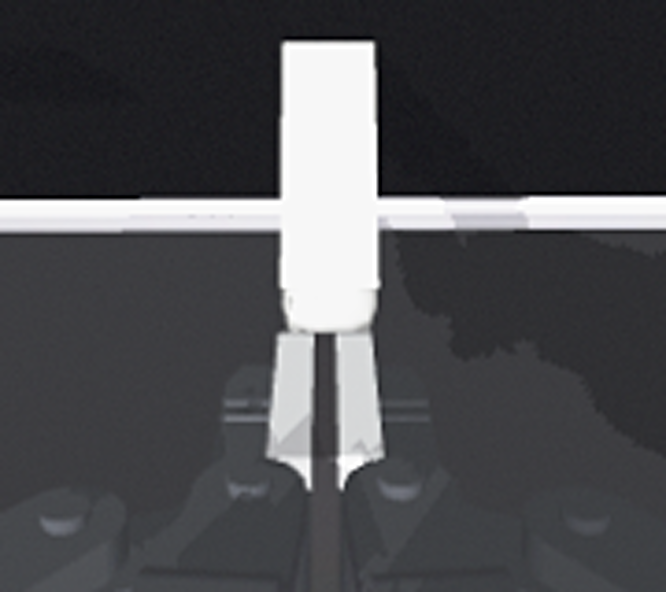

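The wrist crop and the scene view agree. The real fingertips end about 45 mm short of the reported TCP, just above the bar (pads visible from v≈240 to 274). I'll open, go about 42 mm lower and grip again.

{"op": "send_rows", "data": {"targets": "0 0 0 0 0; 0 0 0 0 0; 0 0 0 0 0; 0 0 0 0 0; 0 0 0 0 0; 0 0 14 0 0; 0 0 28 0 0; 0 0 42 0 0; 0 0 42 0 0; 0 0 42 0 0; 0 0 42 0 255; 0 0 42 0 255; 0 0 42 0 255; 0 0 42 0 255; 0 0 42 0 255; 0 0 42 0 255; 0 0 42 0 255", "newtons": 40}}

```text
time: 6.12
ee_pos: [0.6315, 0.1973, 0.0836]
tcp_rot: [179.9, 0.0, -158.8]
wrist_force: [-2.0, 4.4, 1.8]
opening: 0.0133
grasp_force: 42.1
```

Gripped at 13.3 mm. Raising along the arc.

{"op": "send_rows", "data": {"targets": "-4 0 -5 0 255; -9 0 -11 0 255; -13 0 -17 0 255; -16 0 -23 0 255; -19 0 -29 0 255; -22 0 -36 0 255; -25 0 -43 0 255; -27 0 -50 0 255; -29 0 -56 0 255; -30 0 -63 0 255; -31 0 -70 0 255; -32 0 -77 0 255; -33 0 -84 0 255; -33 0 -92 0 255; -33 0 -99 0 255; -32 0 -106 0 255"}}

```text
time: 8.12
ee_pos: [0.6611, 0.2089, 0.1868]
tcp_rot: [179.9, -0.2, -158.8]
wrist_force: [0.8, 5.1, -12.0]
opening: 0.0128
grasp_force: 39.0
```

Run:
```python
from h import *
stat();b=bar(.8,.135)
for t in np.arange(.9,1.42,.1):print(round(t,2),np.round(rot().inv().apply(bar(t,.135)-b)*1000,1))
cv2.imwrite("pics/s4.png",cv2.resize(camera("scene")[90:250,300:460],None,fx=3,fy=3))
```

```text
time 8.125
q [ 1.7503e+01  2.6758e+01  3.6232e+01  9.9667e+01  7.6000e-02 -3.7300e+00]
ee_pos [0.661 0.209 0.187]
tcp_rot [ 179.911   -0.187 -158.768]
wrist_force [  0.782   5.068 -11.97 ]
opening 0.013
grasp_force 39.008
0.9 [  2.2   0.  -14. ]
1.0 [  5.8   0.  -27.8]
1.1 [ 10.7   0.  -41.1]
1.2 [ 17.    0.  -53.8]
1.3 [ 24.5   0.  -65.9]
1.4 [ 33.1  -0.  -77.1]
```

View pics/s4.png

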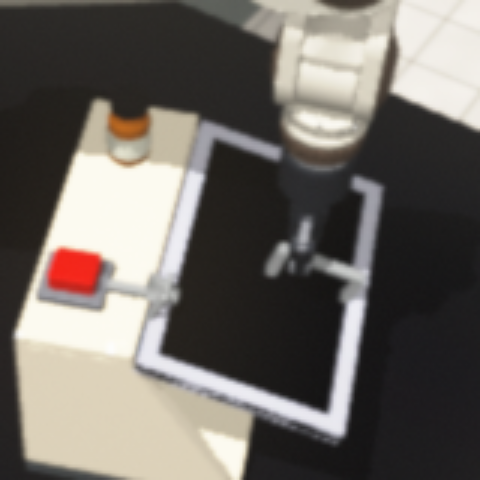

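The door is rising with the gripper on the bar near (300,260) in the crop, and the force is about 12 N. Carrying on up to the stop, slowly at the end.

{"op": "send_rows", "data": {"targets": "1 0 -7 0 255; 2 0 -14 0 255; 4 0 -21 0 255; 6 0 -28 0 255; 8 0 -34 0 255; 11 0 -41 0 255; 14 0 -47 0 255; 17 0 -54 0 255; 21 0 -60 0 255; 24 0 -66 0 255; 27 0 -69 0 255; 29 0 -72 0 255; 31 0 -75 0 255; 33 0 -78 0 255; 33 0 -79 0 255; 33 0 -79 0 255"}}

```text
time: 10.18
ee_pos: [0.63, 0.1967, 0.2662]
tcp_rot: [179.9, -0.2, -158.8]
wrist_force: [-2.9, 4.0, -9.7]
opening: 0.013
grasp_force: 39.2
```

```bash
cat >> h.py <<'E'
def wproj(X):
    T=np.eye(4);T[:3,:3]=rot().as_matrix();T[:3,3]=bot.get_obs()["ee_pos"];m=camera_model("wrist")
    P=np.linalg.inv(T@np.array(m["T_tool_cam"]));u=np.array(m["K"])@(P[:3,:3]@X+P[:3,3]);return u[:2]/u[2]
E
python3 - <<'E'
from h import *
stat();print(bot.get_obs()["ee_pos"]-bar(1.41,.135), bar(0,.135)-bar(1.41,.135))
for t in(1.2,1.29,1.35,1.42):
    a=np.radians(-58)+t
    for y in(-.18,.18):
        X=Rc@(np.array([-.005,y,.235])+.225*np.array([-np.cos(a),0,np.sin(a)])+.009*0*np.array([np.sin(a),0,np.cos(a)]))+O
        print(t,y,proj("scene",X).round(1),proj("side",X).round(1))
cv2.imwrite("pics/s5.png",camera("scene"));cv2.imwrite("pics/d5.png",camera("side"))
E
```

```text
time 10.175
q [ 1.73080e+01  2.54110e+01  4.35750e+01  1.08399e+02  6.00000e-02
 -3.92100e+00]
ee_pos [0.63  0.197 0.266]
tcp_rot [ 179.925   -0.231 -158.771]
wrist_force [-2.86   4.024 -9.654]
opening 0.013
grasp_force 39.234
[ 0.00041407  0.00057233 -0.06166167] [ 0.00133224  0.00052344 -0.18402235]
1.2 -0.18 [432.7 131.7] [311.3 107.7]
1.2 0.18 [419.8 216.4] [392.1 139.7]
1.29 -0.18 [432.2 127.1] [310.4 102.4]
1.29 0.18 [419.1 212. ] [391.8 133.7]
1.35 -0.18 [431.6 124. ] [309.6  98.9]
1.35 0.18 [418.3 209.1] [391.3 129.8]
1.42 -0.18 [430.6 120.4] [308.3  95. ]
1.42 0.18 [417.  205.6] [390.5 125.4]
```

{"op": "send_rows", "data": {"targets": "1 0 -1 0 255; 2 0 -2 0 255; 3 0 -3 0 255; 3 0 -4 0 255; 3 0 -4 0 255"}}

```text
time: 10.9
ee_pos: [0.6271, 0.1956, 0.27]
tcp_rot: [179.9, -0.3, -158.8]
wrist_force: [-4.4, 3.2, -10.7]
opening: 0.0134
grasp_force: 39.3
```

{"op": "send_rows", "data": {"targets": "-2 0 3 0 255; -4 0 6 0 255; -6 0 8 0 255; -8 0 10 0 255; -9 0 12 0 255; -10 0 14 0 255; -11 0 16 0 255; -11 0 16 0 255"}}

```text
time: 11.9
ee_pos: [0.6363, 0.1991, 0.2582]
tcp_rot: [179.9, -0.1, -158.8]
wrist_force: [-13.4, 0.7, 10.7]
opening: 0.0132
grasp_force: 42.4
```

The pull has reversed: the stay now carries the door against my slight downward push. I'll relieve that, let go and rise clear.

{"op": "send_rows", "data": {"targets": "1 0 -2 0 255; 2 0 -3 0 255; 2 0 -3 0 255; 2 0 -3 0 0; 2 0 -3 0 0; 2 0 -3 0 0; 2 0 -3 0 0; 2 0 -3 0 0; 2 0 -3 0 0; 2 0 -15 0 0; 2 0 -30 0 0; 4 0 -45 0 0; 8 0 -60 0 0; 25 0 -75 0 0; 55 0 -85 0 0; 85 0 -85 0 0; 110 0 -85 0 0; 110 0 -85 0 0"}}

```text
time: 14.15
ee_pos: [0.5337, 0.1585, 0.3432]
tcp_rot: [-180.0, 0.1, -158.8]
wrist_force: [0.7, -0.4, 0.0]
opening: 0.0854
grasp_force: 0.0
```

Run:
```python
from h import *
stat();im=camera("scene")
d=camera("side");cv2.imwrite("pics/fin.png",np.hstack([cv2.resize(im[80:260,280:460],(400,400)),cv2.resize(d[80:260,220:400],(400,400))]))
pad=Rc@[.076,.1,0]+O;print(pad,sh([.4895,.0335,.30]))
```

```text
time 14.15
q [ 1.65440e+01  1.32190e+01  3.71590e+01  1.13796e+02 -1.00000e-03
 -4.63300e+00]
ee_pos [0.534 0.159 0.343]
tcp_rot [-1.79988e+02  1.44000e-01 -1.58823e+02]
wrist_force [ 0.673 -0.418  0.021]
opening 0.085
grasp_force 0.0
[0.4908329  0.03413392 0.        ] [  88.27680654 -100.58218365   41.81789687]
```

View pics/fin.png

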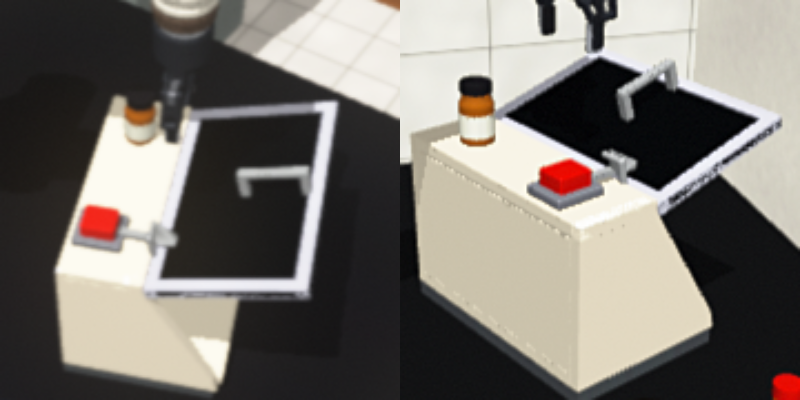

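The door stands open and locked, with the lower corner at about (775,120) in the side half and the gripper well clear. I'll wait a bit over two seconds, then go over the pad with the fingers shut.

{"op": "send_rows", "data": {"targets": "0 0 0 0 255; 0 0 0 0 255; 0 0 0 0 255; 0 0 0 0 255; 0 0 0 0 255; 0 0 0 0 255; 0 0 0 0 255; 0 0 0 0 255; 0 0 0 0 255; 0 0 0 0 255; 0 0 0 0 255; 0 0 0 0 255; 0 0 0 0 255; 0 0 0 0 255; 0 0 0 0 255; 0 0 0 0 255; 0 0 0 0 255; 0 0 0 0 255; 0 0 0 0 255; 0 0 0 0 255"}}

```text
time: 16.75
ee_pos: [0.5357, 0.1593, 0.3413]
tcp_rot: [180.0, 0.0, -158.8]
wrist_force: [-0.5, -0.2, 0.2]
opening: 0.0
grasp_force: 0.0
```

{"op": "send_rows", "data": {"targets": "20 -25 0 0 255; 45 -50 0 0 255; 65 -75 10 0 255; 80 -92 25 0 255; 88 -100 42 0 255; 88 -100 60 0 255; 88 -100 75 0 255; 88 -100 82 0 255; 88 -100 82 0 255; 88 -100 82 0 255"}}

```text
time: 18.0
ee_pos: [0.4899, 0.0343, 0.2599]
tcp_rot: [-180.0, 0.0, -158.8]
wrist_force: [-0.0, -0.4, 0.5]
opening: -0.0002
grasp_force: 0.0
```

Run:
```python
from h import *
stat();print(sh([.490,.034,.26]))
a=cv2.imread("pics/fin.png");im=camera("scene");b=cv2.resize(im[80:260,280:460],(400,400));print("door diff",cv2.absdiff(a[:,:400],b)[80:310,200:350].mean())
```

```text
time 18.0
q [  4.004  -1.013  11.676 102.643  -0.    -17.188]
ee_pos [0.49  0.034 0.26 ]
tcp_rot [-1.79986e+02  4.30000e-02 -1.58808e+02]
wrist_force [-0.03  -0.441  0.535]
opening -0.0
grasp_force 0.0
[ 0.05659652 -0.29432792 -0.08966108]
door diff 5.060086956521739
```

{"op": "send_rows", "data": {"targets": "0 0 6 0 255; 0 0 12 0 255; 0 0 18 0 255; 0 0 22 0 255; 0 0 22 0 255"}}

```text
time: 18.68
ee_pos: [0.4897, 0.0342, 0.2371]
tcp_rot: [-180.0, -0.0, -158.8]
wrist_force: [0.6, -0.6, 1.7]
opening: 0.0
grasp_force: 0.7
```

{"op": "send_rows", "data": {"targets": "0 0 4 0 255; 0 0 8 0 255; 0 0 12 0 255; 0 0 15 0 255; 0 0 15 0 255"}}

```text
time: 19.3
ee_pos: [0.4903, 0.0338, 0.2284]
tcp_rot: [-179.8, 0.5, -158.8]
wrist_force: [-11.3, -3.3, 43.8]
opening: -0.0002
grasp_force: 21.8
```

{"op": "send_rows", "data": {"targets": "0 0 -4 0 255; 0 0 -4 0 255"}}

```text
time: 19.55
ee_pos: [0.49, 0.034, 0.2291]
tcp_rot: [-179.9, 0.2, -158.8]
wrist_force: [-6.6, -2.7, 24.7]
opening: -0.0004
grasp_force: 12.1
```

Run:
```python
from h import *
stat()
a=cv2.imread("pics/fin.png");im=camera("scene");cv2.imwrite("pics/p1.png",im);b=cv2.resize(im[80:260,280:460],(400,400));print("door diff",cv2.absdiff(a[:,:400],b)[80:310,200:350].mean())
def corner(im):  # outermost bright frame pixels
    r=im[90:260,380:450];g=(r.min(2)>120).astype(np.uint8);ys,xs=np.nonzero(g);i=np.argmax(xs+ys);return xs[i]+380,ys[i]+90
print(corner(im),corner(cv2.imread("pics/scene0.png")),corner(cv2.imread("pics/s5.png")))
```

```text
time 19.55
q [ 3.9890e+00 -2.3390e+00  6.8740e+00  9.8973e+01 -3.2000e-02 -1.7188e+01]
ee_pos [0.49  0.034 0.229]
tcp_rot [-179.898    0.22  -158.823]
wrist_force [-6.584 -2.71  24.662]
opening -0.0
grasp_force 12.108
door diff 42.05111111111111
(np.int64(412), np.int64(237)) (np.int64(381), np.int64(251)) (np.int64(418), np.int64(212))
```

The door is sinking: its corner has gone from v 212 to 237. I'll hold a little longer, then lift clear and watch it down.

{"op": "send_rows", "data": {"targets": "0 0 -1 0 255; 0 0 -1 0 255; 0 0 -1 0 255; 0 0 -1 0 255; 0 0 -1 0 255; 0 0 -1 0 255; 0 0 -1 0 255; 0 0 -1 0 255; 0 0 -10 0 255; 0 0 -25 0 255; 0 0 -50 0 255; 0 0 -80 0 255; 0 0 -100 0 255; 0 0 -100 0 255; 0 0 -100 0 255; 0 0 -100 0 255; 0 0 -100 0 255; 0 0 -100 0 255"}}

```text
time: 21.85
ee_pos: [0.4897, 0.0342, 0.3261]
tcp_rot: [180.0, -0.0, -158.8]
wrist_force: [-0.2, 0.3, -0.2]
opening: 0.0001
grasp_force: 0.0
```

{"op": "send_rows", "data": {"targets": "0 0 0 0 255; 0 0 0 0 255; 0 0 0 0 255; 0 0 0 0 255; 0 0 0 0 255; 0 0 0 0 255; 0 0 0 0 255; 0 0 0 0 255; 0 0 0 0 255; 0 0 0 0 255; 0 0 0 0 255; 0 0 0 0 255; 0 0 0 0 255; 0 0 0 0 255; 0 0 0 0 255; 0 0 0 0 255; 0 0 0 0 255; 0 0 0 0 255; 0 0 0 0 255; 0 0 0 0 255"}}

```text
time: 24.35
ee_pos: [0.4898, 0.0342, 0.3263]
tcp_rot: [180.0, -0.0, -158.8]
wrist_force: [-0.4, 0.2, 0.6]
opening: 0.0003
grasp_force: 0.0
```

Run:
```python
from h import *
stat()
for n,(x,y,X,Y) in dict(scene=(360,180,420,270),side=(325,180,370,245)).items():
    im=camera(n);a=cv2.imread(f"pics/{n}0.png");d=cv2.absdiff(a,im).max(2)
    print(n,"door",d[y:Y,x:X].mean(),(d[y:Y,x:X]>60).sum(),"whole",[(s[:4].tolist(),int(s[4])) for s in cv2.connectedComponentsWithStats((d>60).astype(np.uint8))[2][1:] if s[4]>15])
    if n=="scene":
        f=lambda i:(i[120:265,355:425].min(2)>120)
        print("frame px overlap",f(a).sum(),f(im).sum(),(f(a)&f(im)).sum())
```

```text
time 24.35
q [  3.999   2.434  22.975 110.545  -0.    -17.188]
ee_pos [0.49  0.034 0.326]
tcp_rot [ 1.79999e+02 -3.00000e-03 -1.58813e+02]
wrist_force [-0.429  0.154  0.575]
opening 0.0
grasp_force 0.0
scene door 2.5881481481481483 4 whole [([143, 0, 209, 150], 10778), ([227, 0, 59, 15], 568), ([346, 0, 4, 7], 17), ([294, 21, 28, 35], 494), ([148, 38, 61, 109], 2186), ([335, 72, 6, 8], 29), ([315, 118, 18, 5], 45), ([317, 122, 22, 39], 395), ([335, 126, 31, 57], 679), ([356, 132, 13, 42], 84), ([206, 144, 21, 9], 59), ([179, 147, 12, 15], 103), ([205, 150, 27, 28], 515), ([189, 154, 19, 24], 249), ([232, 156, 6, 9], 30), ([234, 175, 15, 12], 87), ([351, 221, 8, 9], 26)]
frame px overlap 1839 1719 1719
side door 5.3073504273504275 35 whole [([0, 0, 169, 85], 7404), ([170, 0, 70, 39], 988), ([270, 0, 51, 127], 3191), ([47, 6, 29, 12], 192), ([143, 24, 18, 20], 167), ([142, 33, 30, 93], 1552), ([296, 34, 12, 4], 28), ([0, 78, 17, 9], 90), ([0, 83, 44, 10], 237), ([49, 84, 25, 12], 193), ([64, 84, 55, 117], 2886), ([0, 94, 143, 184], 9946), ([104, 115, 13, 50], 260), ([225, 134, 33, 17], 227), ([262, 134, 35, 21], 273), ([106, 179, 25, 17], 148), ([356, 209, 7, 11], 23), ([137, 211, 6, 25], 53), ([149, 258, 12, 22], 154), ([69, 272, 12, 12], 53)]
```

{"op": "send_rows", "data": {"targets": "0 0 -5 0 255; 0 0 -10 0 255; 0 0 -20 0 255; 0 0 -30 0 255; 0 0 -30 0 255; 0 0 -30 0 255; 0 0 -30 0 255; 0 0 -30 0 255; 0 0 -30 0 255; 0 0 -30 0 255; 0 0 -30 0 255; 0 0 -30 0 255; 0 0 -30 0 255; 0 0 -30 0 255; 0 0 -30 0 255; 0 0 -30 0 255; 0 0 -30 0 255; 0 0 -30 0 255; 0 0 -30 0 255; 0 0 -30 0 255"}}

```text
time: 26.95
ee_pos: [0.4898, 0.0342, 0.3563]
tcp_rot: [-180.0, -0.0, -158.8]
wrist_force: [-0.7, 0.1, 0.1]
opening: 0.0003
grasp_force: 0.0
```

Run:
```python
from h import *
for n,(x,y,X,Y) in dict(scene=(340,180,420,270),side=(325,170,370,245)).items():
    im=camera(n);a=cv2.imread(f"pics/{n}0.png");d=cv2.absdiff(a,im).max(2)
    print(n,d[y:Y,x:X].mean(),(d[y:Y,x:X]>60).sum())
    if n=="scene": print(np.argwhere(d[205:240,340:380]>60)[:30:4].tolist(),a[225,345:365].min(1),im[225,345:365].min(1))
    else:
        for r in(209,213,217,220,222):print(r,a[r,350:370].min(1),im[r,350:370].min(1))
```

```text
scene 2.798888888888889 32
[[12, 8], [16, 13], [18, 12], [19, 13], [20, 14], [21, 15], [22, 17]] [188 187 189 189 188 189 189 192 195 191 189 187 187 184 181 179 178 163
 122  66] [188 188 188 189 189 188 187 182 163 128  97  79 104 151 174 180 178 163
 121  66]
side 4.884740740740741 35
209 [178 180 187 160  59  65  59 183 162  89  16  13  15  16  15  16  15  15
  16  14] [184 185 190 167  25  10  73  97 120  90  19  11  17  16  17  16  19  15
  15  17]
213 [178 178 179 179 182 181 101 172 183 180 175  90  14   9  14  15  16  17
  15  16] [182 182 182 182 185 191 186 167  53  80 116  90  19  12  13  17  14  17
  15  18]
217 [178 179 178 179 179 179 182 183 131 154 177 184 192 104  21  11  16  17
  16  14] [182 183 182 183 182 182 185 185 139 161 161  96 150 100  23  13  15  16
  15  16]
220 [177 179 180 178 179 179 179 179 181 206 197 124  51  14  11  15  15  16
  14  17] [182 182 181 183 182 182 182 182 185 202 190 117  30  13  15  15  17  16
  18  17]
222 [179 178 179 179 180 178 179 179 182 181  87  11   8  16  16  16  16  17
  16  19] [183 182 183 182 183 182 182 182 186 185  92  14  10  14  18  16  18  17
  17  16]
```

The door outline matches the shut reference to the sub-pixel, and the remaining differences are shadows.

```bash
python3 -c "
from workcell import ticket
print(ticket.job_done())"
```

```text
the job is handed in; nothing more can be done
None
```

The job is handed in at about 27 s: the door was raised until the stay locked, stood open by itself for over two seconds, was released by the pad and sank shut, and the neighbouring objects were not touched; the pad press briefly peaked at about 44 N at the wrist before I eased off.

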